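# Turn the leaf of a glaze sample stand

## Task

Turn the leaf of the glaze-sample stand: first push the loose three-armed kiln stilt off the stand's left board so that it lies flat on the worktable beside the stand, then push the half-raised leaf up and over its spine and press it down flat on the left board, with its glazed tiles facing up. Do everything with the fingertips or the outside of the fingers: do not lift the stilt, do not pinch the leaf, do not let the leaf slam, and leave the two small lidded jars and the black rubber bung where they stand.

Things in the scene. Friction and masses are not known exactly. Their poses are not given: they have to be found in the camera images.
- sample_stand: wooden glaze-sample stand fixed to the table; origin on the table under mid-spine, x along the spine (away from the robot, within 0.25 rad), y to its left board, z up. Left board: x -80..80, y 0..148 mm, top at z 5 mm. Right: an open frame, same size and height. Hinge axis along x at y 0, z 10 mm, with steel knuckles of 6 mm radius.
- leaf (a joint): angle of the rigid plywood leaf about the spine: 0 lying on the right frame (over -y), 1.57 upright, 3.14 (hard stop) lying flat on the left board. Starts half raised on the right, at 0.45 to 0.8. The leaf with its tiles weighs about 0.22 kg; the hinge is stiff (about 0.3 N m of friction), so the leaf stays at whatever angle it is left.
- leaf_edge (a point): middle of the leaf's rounded free edge, 140 mm from the hinge axis, at mid-thickness. The leaf is 150 mm along the spine (stand x -75..75) and 8 mm thick.
- leaf_tile_face: the half of the leaf's thickness with the four glazed tiles on it (the face that looks down at the start and up once the leaf is turned); tiles are 6 mm thick and cover 17 to 128 mm from the axis; origin on the hinge axis at mid-spine
- leaf_back_face: the plain half of the leaf's thickness (the upper face at the start); origin on the hinge axis at mid-spine. Fingers pressing on both faces at once count as a pinch.
- stray_stilt: loose cream kiln stilt, three arms with a small point on each, 47x45x15 mm, no more than 32 mm from origin to arm end, about 0.03 kg, lying on the left board with its middle 85 to 105 mm from the spine; origin at the centre of its underside, z up
- stilt_mid (a point): middle of the kiln stilt, 7.5 mm above its underside
- jar_a: small lidded glaze jar, beige with a white lid, 50x50x62 mm, standing on the table to the right or the left of the stand; origin at the centre of its underside
- jar_b: small lidded glaze jar, green with a black lid, 50x50x60 mm, standing on the table to the right or the left of the stand; origin at the centre of its underside
- bung: black rubber bung, 27x27x15 mm, standing on the table to the right or the left of the stand; origin at the centre of its underside

How it is judged:
By the outcome, as a careful person would: the job done as asked, in the order asked, and still so for the second after the job is handed in, with the robot touching nothing.
It also fails if it takes over 58 s, if anything falls off the work surface, if the arm or the gripper's body presses on something with over 40 N, if the wrist force passes 120 N, or if a joint passes its speed limit or range.

## Robot

A 6-joint arm with a two-finger parallel gripper is mounted at the origin on the work surface; the furniture and walls round the work are solid. World frame = base frame: x ahead of the robot, y to its left, z up, the work surface at z = 0. Lengths are in m, angles in rad, forces in N, time in s.
With the tool pointing down it reaches from about 0.25 to 0.725 m from the base axis. Payload 9.7 kg.
Tool frame: the origin (TCP) lies on the front face of the gripper's body, between the roots of the fingers; the fingertips stand 73 mm ahead of it and the grasp point (between the pads) lies 54 mm ahead of it; z points along the fingers, y is the line along which they close (so a half turn about z gives the same grasp; the last joint's range is limited). The gripper opens to 85 mm and grips with 20 to 120 N. Pads are 22 mm wide; open, the fingers measure 114 mm over their backs; the gripper's body (76 mm by 85 mm) begins 54 mm behind the grasp point. The pads swing forward as they close: fully open they stand 13 mm farther back than shut.
Start: joints at [1.315, 0.087, 0.176, 1.66, 0, 1.571], TCP at [0.139, 0.532, 0.304] pointing down, gripper open.
Joint ranges: [-3.13, 3.13], [-0.85, 1.81], [-1.15, 1.24], [-2.2, 2.28], [-1.44, 1.52], [-3.14, 3.14]. Speed limits (rad/s): [2.22, 2.22, 2.57, 3.14, 3.14, 3.14].

## Interface

Orientations are given as a unit quaternion [x, y, z, w].
In Python, from bench import sense, capture, close_job gives the robot as it stands. The module is installed in compiled form; this text tells all that it offers.
- The arm moves only by the shell command python3 -m jog 'ROWS'. ROWS is text: rows parted by semicolons, each of 7 numbers parted by spaces: the shift along the world's x, y, z normalised to -1 to 1, where 1 is 40 mm, then the turn, a rotation vector about the world's x, y, z normalised to -1 to 1, where 1 is 5 degrees, then the closure, from -1 (fully open) to 1 (shut). A call has 1 to 12 rows; each row shifts and turns the commanded pose from where the row before left it; what a row does not reach is not made up. A row lasts 1/10 s, in which the tool goes at most 50 mm and 8.59 degrees, less where a joint would pass 70% of its speed; a pose out of reach is approached as far as the arm can. A call with a number of a shift or a turn outside -1 to 1 is refused whole. A call with a gripper value outside its range is refused whole. The fingers move at their own pace and stop on an object; the grip force is fixed at half the most. Time passes only in rows, so rows that do not move let the fingers close. It gives the time, the measured TCP pose, the force, the opening and the grip force at its end, in the units of the state.
- sense(): the state, without advancing time (a new reading comes with each control period).
- capture(name): name is "scene" or "top" or "wrist"; returns a dict with "pixels" (384x512x3 uint8, red, green, blue), "mtx" (3x3 intrinsics, pixels), "k1" (the pictures are not rectified: a ray, as slopes to the right and down, at radius r is drawn at 1 + k1 r^2 times it, then the intrinsics apply), "cam_to_world" (4x4, takes a point from camera to world coordinates). Camera axes: x right, y up, looking along -z (the intrinsics and any distortion apply to the point x, -y, -z); pixel columns grow to the right and rows downward; lengths in m; the calibration is good to about 2 mm. A picture is of the moment at which its call begins. There is no depth.
- close_job(): hands the job in; it is judged then, once.
The state is a dict: "time": time; "joint_positions": joint angles; "dq": joint speeds; "tau": joint torques, N m; "position": TCP position; "eef_rot": TCP orientation; "contact_force": force on the tool from outside, world axes, zero at the start; "torque": the same for the moment, N m; "opening": opening from 0.0 (shut) to 1.0 (fully open); "gripper_force": force on a finger pad.
Only numpy, scipy, OpenCV 4.12 (cv2) and the standard library are available. Lean on these libraries where they do the work, as an engineer would, in place of code of your own. Each camera call takes 0.05 s, during which the arm holds its last target. There are 200 camera calls.

## Working session

There is one attempt and no reset: what is moved stays moved. The work goes in short steps, Python scripts to look and compute and a shell command to move; the robot and the scene stay as the last step left them, time stands still between calls to the robot, and variables do not carry over. Pictures are saved under pics/ and viewed, at most 12 in all, crops included, and the job is handed in when it is done.

```bash
mkdir -p pics
cat > h.py <<'E'
import numpy as np, cv2
from bench import sense, capture
def save(c,name): cv2.imwrite('pics/'+name,cv2.cvtColor(c['pixels'],cv2.COLOR_RGB2BGR))
def ray(c,u,v):
    K=np.array(c['mtx']);T=np.array(c['cam_to_world'])
    p=cv2.undistortPoints(np.array([[[u,v]]],float),K,np.array([c['k1'],0,0,0,0.]))[0,0]
    # drawn = r(1+k1 r^2): same as opencv model
    return T[:3,3],T[:3,:3]@np.array([p[0],-p[1],-1])
def onz(c,u,v,z):
    o,d=ray(c,u,v);return o+d*(z-o[2])/d[2]
def two(c1,p1,c2,p2):
    o1,d1=ray(c1,*p1);o2,d2=ray(c2,*p2)
    s=np.linalg.lstsq(np.c_[d1,-d2],o2-o1,rcond=None)[0]
    a,b=o1+d1*s[0],o2+d2*s[1]
    return (a+b)/2,np.linalg.norm(a-b)
E
python3 - <<'E'
from h import *
import pickle
r={}
for n in('top','scene'):
    c=capture(n);r[n]=c;save(c,n+'0.png');print(n,np.round(c['cam_to_world'],3).tolist(),c['k1'],np.round(c['mtx'],1).tolist())
pickle.dump(r,open('c0.pkl','wb'));s=sense();print(s['time'],s['position'],s['eef_rot'],s['opening'])
E
```

```text
top [[0.125, 0.966, -0.228, 0.272], [-0.992, 0.12, -0.033, 0.123], [-0.004, 0.231, 0.973, 1.207], [0.0, 0.0, 0.0, 1.0]] -0.04874321545605152 [[420.9, 0.0, 260.2], [0.0, 420.9, 185.6], [0.0, 0.0, 1.0]]
scene [[-0.885, 0.245, -0.396, -0.018], [-0.465, -0.421, 0.779, 1.239], [0.024, 0.873, 0.486, 0.717], [0.0, 0.0, 0.0, 1.0]] -0.17516258801992368 [[474.6, 0.0, 252.2], [0.0, 474.6, 183.2], [0.0, 0.0, 1.0]]
0.1 [0.13914132 0.53199321 0.30323893] [ 1.27573988e-01  9.91828875e-01 -5.94155142e-04 -8.11080297e-05] 1.000557120328008
```

View pics/top0.png

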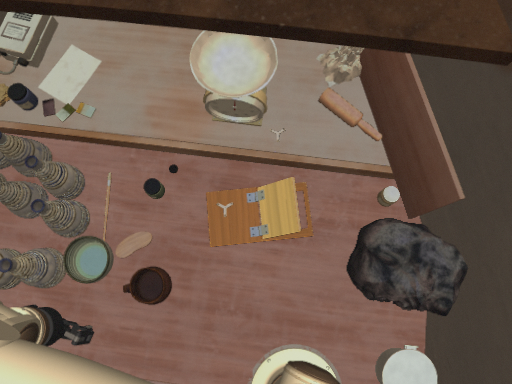

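View pics/scene0.png

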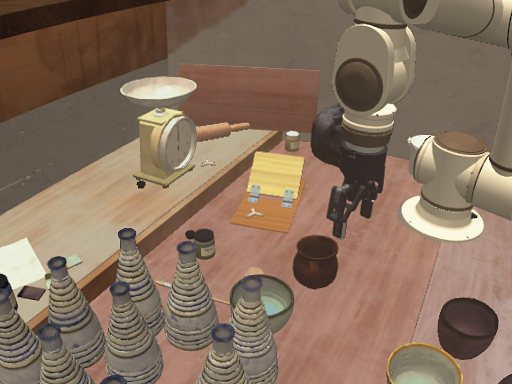

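Top view: the stand spans about (207-312, 180-246), with the stilt at (225,208) and the leaf hinged at about x=258. The green jar is at (153,188), the bung at (173,168) and the beige jar at (388,196). I'll enlarge both views to get exact pixels.

Run:
```python
from h import *
import pickle
r=pickle.load(open('c0.pkl','rb'))
a=r['top']['pixels'][150:260,130:330];b=r['scene']['pixels'][145:245,220:320]
a=cv2.resize(a,None,fx=4,fy=4,interpolation=cv2.INTER_CUBIC)
cv2.imwrite('pics/z.png',cv2.cvtColor(a,cv2.COLOR_RGB2BGR))
b=cv2.resize(b,None,fx=6,fy=6,interpolation=cv2.INTER_CUBIC)
cv2.imwrite('pics/z2.png',cv2.cvtColor(b,cv2.COLOR_RGB2BGR))
```

```text
(no output)
```

View pics/z.png

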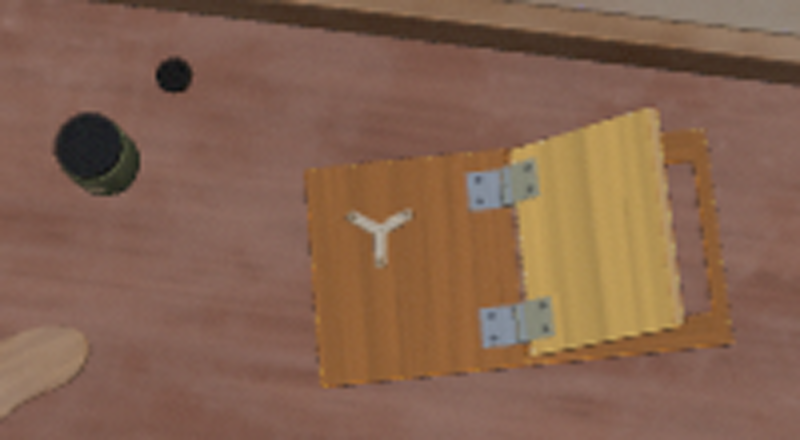

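View pics/z2.png

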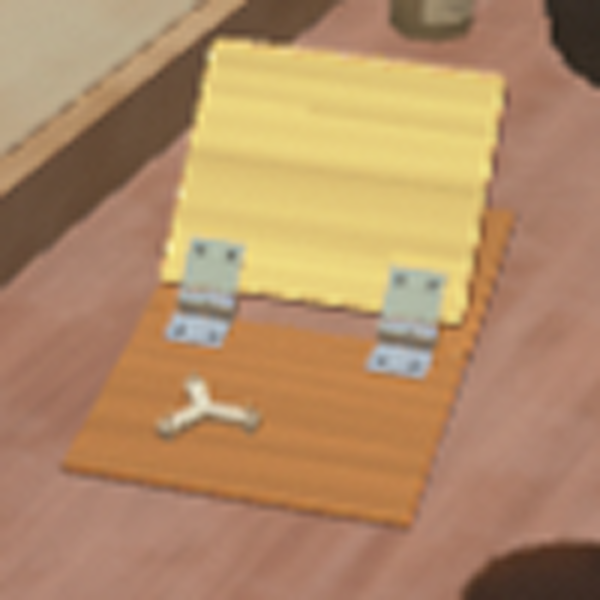

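The crops show the board's left corners at (305,170) and (323,387), and the frame's at (705,130) and (732,345). The leaf's free-edge corners are (658,108) and (684,325). The stilt centre is (380,232). In the scene crop, the board corners are (63,467) and (412,525), the leaf edge corners (213,38) and (505,75), and the stilt (207,408).

```bash
cat > m.py <<'E'
from h import *
import pickle
r=pickle.load(open('c0.pkl','rb'));t,s=r['top'],r['scene']
A=lambda x,y:(130+x/4-.4,150+y/4-.4); B=lambda x,y:(220+x/6-.4,145+y/6-.4)
print('two-view:')
for n,a,b in [('Lfar',(305,170),(63,467)),('Lnear',(323,387),(412,525)),('leaf_far',(658,108),(213,38)),('leaf_near',(684,325),(505,75)),('stilt',(380,232),(207,408))]:
    p,e=two(t,A(*a),s,B(*b));print(n,p.round(4),round(e,4))
c=[onz(t,*A(*a),.005) for a in [(305,170),(323,387),(732,345),(705,130)]]
print(np.round(c,4)); c=np.array(c)
O=c.mean(0); X=(c[0]-c[1]+c[3]-c[2]);X/=np.linalg.norm(X);yaw=np.arctan2(X[1],X[0])
print('O',O,'yaw',yaw,'L',np.linalg.norm(c[0]-c[1]),np.linalg.norm(c[0]-c[3]))
R=np.array([[np.cos(yaw),-np.sin(yaw)],[np.sin(yaw),np.cos(yaw)]])
def st(p): return np.r_[R.T@(p[:2]-O[:2]),p[2]]
for a,b in [((658,108),(213,38)),((684,325),(505,75)),((380,232),(207,408))]:
    print(st(two(t,A(*a),s,B(*b))[0]).round(4))
for n,a,z in [('bung',(174,74),.015),('jarb',(90,146),.06)]:
    p=onz(t,*A(*a),z);print(n,p,st(p))
for a in [(350,215),(410,212),(380,265)]: print('arm',onz(t,*A(*a),.02)[:2],st(onz(t,*A(*a),.02)))
p=onz(t,388,190,.06);print('jara',p,st(p))
print('sponge',[st(onz(t,*A(*a),.01)).round(3) for a in [(85,345),(45,328)]])
print('ledge',onz(t,*A(330,32),0),onz(t,*A(700,80),0))
E
python3 m.py
```

```text
two-view:
Lfar [0.5145 0.3188 0.0038] 0.002
Lnear [0.3598 0.282  0.0032] 0.002
leaf_far [0.5681 0.0723 0.1023] 0.0008
leaf_near [0.4228 0.0395 0.1041] 0.0003
stilt [0.4743 0.2566 0.0134] 0.0016
[[ 0.5153  0.319   0.005 ]
 [ 0.3606  0.282   0.005 ]
 [ 0.4265 -0.0034  0.005 ]
 [ 0.5814  0.0316  0.005 ]]
O [0.47094831 0.15729054 0.005     ] yaw 0.22837134310722443 L 0.15896923835228474 0.2949291082481127
[ 0.0754 -0.1048  0.1023]
[-0.0736 -0.1038  0.1041]
[0.0257 0.096  0.0134]
bung [0.57286113 0.42462142 0.015     ] [0.15978823 0.23731782 0.015     ]
jarb [0.50240976 0.46310615 0.06      ] [0.09987865 0.29075293 0.06      ]
arm [0.4835172  0.27931202] [0.03986718 0.11600788 0.02      ]
arm [0.4910429  0.23682725] [0.03757929 0.0729224  0.02      ]
arm [0.45027398 0.25270086] [0.00146254 0.09761362 0.02      ]
jara [ 0.5731317  -0.19540187  0.06      ] [ 0.0196838 -0.3666687  0.06     ]
sponge [array([-0.033,  0.313,  0.01 ]), array([-0.018,  0.341,  0.01 ])]
ledge [0.62329954 0.31753519 0.        ] [0.62037297 0.03869942 0.        ]
```

```bash
python3 -m jog '0.72 -0.68 -0.2 0 0 -1 1;0.72 -0.68 -0.2 0 0 -1 1;0.72 -0.68 -0.2 0 0 -1 1;0.72 -0.68 -0.2 0 0 -1 1;0.72 -0.68 -0.2 0 0 -1 1;0.72 -0.68 -0.2 0 0 -1 1;0.72 -0.68 -0.2 0 0 -1 1;0.72 -0.68 -0.2 0 0 -1 1;0.72 -0.68 -0.2 0 0 -1 1;0.72 -0.68 -0.2 0 0 -1 1;0.72 -0.68 -0.2 0 0 -1 1;0.72 -0.68 -0.2 0 0 -1 1'
cat > w.py <<'E'
from h import *
from scipy.spatial.transform import Rotation as Ro
import sys
O=np.array([.471,.157]);yaw=.228
R=np.array([[np.cos(yaw),-np.sin(yaw)],[np.sin(yaw),np.cos(yaw)]])
s=sense();p=np.array(s['position']);M=Ro.from_quat(s['eef_rot']).as_matrix()
tip=p+M[:,2]*.073
print('t',round(s['time'],2),'stand xy',(R.T@(p[:2]-O)).round(4),'tip',np.r_[R.T@(tip[:2]-O),tip[2]].round(4),'toolz',M[:,2].round(3),'tooly_deg',round(np.degrees(np.arctan2(M[1,1],M[0,1])),1),'open',round(s['opening'],3),'F',np.round(s['contact_force'],1))
if len(sys.argv)>3:  # target stand x y, tip z -> units
    q=R@np.array([float(sys.argv[1]),float(sys.argv[2])])+O
    d=(np.r_[q,float(sys.argv[3])]-tip)/.04; print('units',d.round(2))
E
python3 w.py .026 .042 .03
```

```text
time: 1.3
position: [0.4856, 0.2043, 0.2073]
eef_rot: [0.608, 0.794, -0.0, -0.0]
contact_force: [0.0, 1.2, -0.1]
opening: -0.002
gripper_force: 0.0
t 1.3 stand xy [0.025  0.0428] tip [0.0249 0.0428 0.1343] toolz [-0. -0. -1.] tooly_deg 15.1 open -0.002 F [ 0.   1.2 -0.1]
units [ 0.03 -0.01 -2.61]
```

```bash
python3 -m jog '0 0 -0.6 0 0 -0.4 1;0 0 -0.6 0 0 0 1;0 0 -0.6 0 0 0 1;0 0 -0.5 0 0 0 1;0 0 -0.3 0 0 0 1;0 0 0 0 0 0 1'
python3 - <<'E'
from h import *
c=capture('wrist');save(c,'w1.png')
c=capture('scene');a=cv2.resize(c['pixels'][120:260,200:340],None,fx=4,fy=4);cv2.imwrite('pics/s1.png',a[:,:,::-1])
w=cv2.imread('pics/w1.png');cv2.imwrite('pics/j1.png',np.hstack([cv2.resize(w,(400,300)),cv2.resize(a[:,:,::-1],(400,300))*1]))
E
python3 w.py .026 .042 .01
```

```text
time: 1.9
position: [0.4839, 0.2053, 0.1022]
eef_rot: [0.62, 0.784, -0.001, -0.001]
contact_force: [0.5, -0.2, 0.8]
opening: 0.003
gripper_force: 0.0
t 2.0 stand xy [0.0246 0.0444] tip [0.0246 0.0444 0.0315] toolz [ 0.  0. -1.] tooly_deg 13.3 open 0.001 F [-0.5  0.4  0.1]
units [ 0.05 -0.05 -0.54]
```

View pics/j1.png

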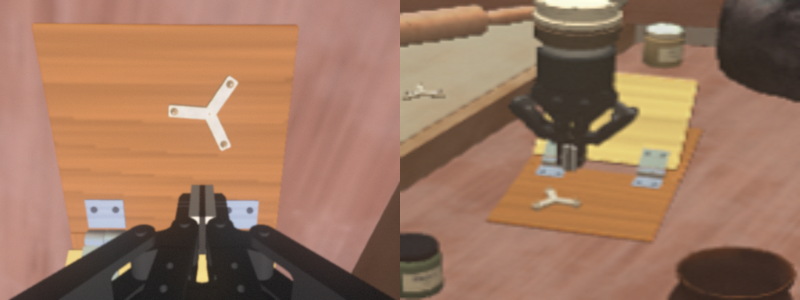

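The wrist view shows the stilt at (210,115), directly ahead of the shut fingertips at (203,190). The approach path is clear. I'll lower carefully, watching the force.

```bash
python3 -m jog '0.05 0 -0.2 0 0 0 1;0 0 -0.15 0 0 0 1;0 0 0 0 0 0 1'; python3 -m jog '0 0 -0.12 0 0 0 1;0 0 -0.07 0 0 0 1;0 0 0 0 0 0 1'; python3 w.py .026 .178 .01
```

```text
time: 2.3
position: [0.4865, 0.2056, 0.0891]
eef_rot: [0.62, 0.784, -0.0, -0.0]
contact_force: [-0.8, -0.6, 1.0]
opening: 0.0
gripper_force: 0.0
time: 2.6
position: [0.4865, 0.2056, 0.0818]
eef_rot: [0.62, 0.784, -0.0, -0.0]
contact_force: [-0.6, -0.5, -1.2]
opening: 0.0
gripper_force: 0.0
t 2.6 stand xy [0.0261 0.0438] tip [0.0261 0.0438 0.0088] toolz [-0.001 -0.    -1.   ] tooly_deg 13.3 open 0.0 F [-0.6 -0.5 -1.2]
units [-0.76  3.27  0.03]
```

```bash
python3 -m jog '-0.035 0.15 0 0 0 0 1;-0.035 0.15 0 0 0 0 1;-0.035 0.15 0 0 0 0 1;-0.035 0.15 0 0 0 0 1;-0.035 0.15 0 0 0 0 1;-0.035 0.15 0 0 0 0 1;-0.035 0.15 0 0 0 0 1;-0.035 0.15 0 0 0 0 1;-0.035 0.15 0 0 0 0 1;-0.035 0.15 0 0 0 0 1;0 0 0 0 0 0 1'
python3 w.py .026 .178 .009
python3 - <<'E'
from h import *
w=capture('wrist')['pixels'];a=capture('scene')['pixels'][150:255,220:360]
cv2.imwrite('pics/j2.png',np.hstack([cv2.resize(w,(400,300)),cv2.resize(a,(400,300))])[:,:,::-1])
E
```

```text
time: 3.7
position: [0.4726, 0.2664, 0.0823]
eef_rot: [0.62, 0.785, 0.0, -0.0]
contact_force: [-0.0, 0.5, -0.0]
opening: 0.002
gripper_force: 0.0
t 3.7 stand xy [0.0263 0.1062] tip [0.0263 0.1062 0.0093] toolz [ 0.  0. -1.] tooly_deg 13.4 open 0.002 F [-0.   0.5 -0. ]
units [-0.41  1.75 -0.01]
```

View pics/j2.png

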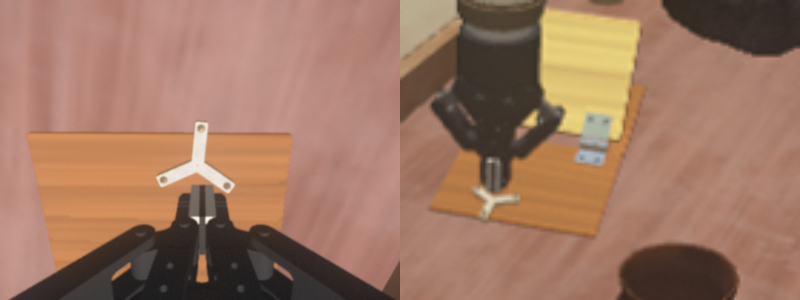

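The stilt has settled with the fingers in the V of its arms (hub at (198,165)) and is reaching the board's edge. I'll keep pushing.

```bash
python3 -m jog '-0.035 0.15 0 0 0 0 1;-0.035 0.15 0 0 0 0 1;-0.035 0.15 0 0 0 0 1;-0.035 0.15 0 0 0 0 1;-0.035 0.15 0 0 0 0 1;-0.035 0.15 0 0 0 0 1;-0.035 0.15 0 0 0 0 1;-0.035 0.15 0 0 0 0 1;-0.035 0.15 0 0 0 0 1;-0.035 0.15 0 0 0 0 1;-0.035 0.15 0 0 0 0 1;-0.035 0.15 0 0 0 0 1'
python3 -m jog '-0.02 0.1 0 0 0 0 1;0 0 0 0 0 0 1;0 0 0 0 0 0 1'
python3 w.py .026 .18 .009
python3 - <<'E'
from h import *
w=capture('wrist')['pixels'];a=capture('scene')['pixels'][150:255,220:360]
cv2.imwrite('pics/j3.png',np.hstack([cv2.resize(w,(400,300)),cv2.resize(a,(400,300))])[:,:,::-1])
E
```

```text
time: 5.0
position: [0.4558, 0.3382, 0.0823]
eef_rot: [0.62, 0.784, -0.0, -0.0]
contact_force: [-0.4, -0.6, -0.0]
opening: 0.002
gripper_force: 0.1
time: 5.3
position: [0.4551, 0.3417, 0.0823]
eef_rot: [0.62, 0.785, -0.0, 0.0]
contact_force: [0.2, -0.2, 0.2]
opening: -0.001
gripper_force: 0.0
t 5.3 stand xy [0.0263 0.1835] tip [0.0263 0.1835 0.0093] toolz [-0. -0. -1.] tooly_deg 13.4 open -0.001 F [ 0.2 -0.2  0.2]
units [ 0.01 -0.09 -0.01]
```

View pics/j3.png

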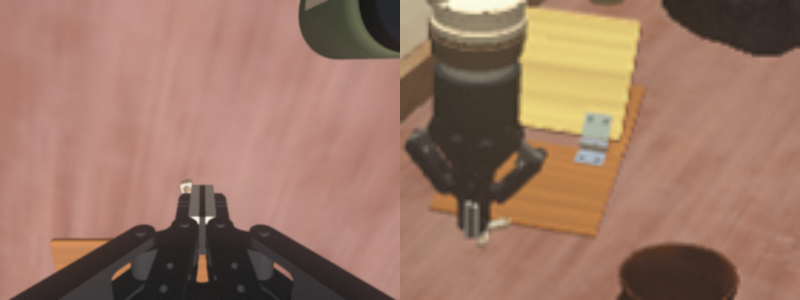

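The stilt seems to have slipped under or beside the fingertips: one arm end shows at (185,187), left of them. I'll rise straight up and look.

```bash
python3 -m jog '0 0 0.3 0 0 0 1;0 0 0.6 0 0 0 1;0.2 -0.9 0.6 0 0 0 1;0.2 -0.9 0 0 0 0 1;0 0 0 0 0 0 1'
python3 w.py .026 .18 .009
python3 - <<'E'
from h import *
import pickle
t=capture('top');s=capture('scene');W=capture('wrist');pickle.dump((t,s,W),open('c1.pkl','wb'))
w=W['pixels'];a=s['pixels'][180:255,220:320]
cv2.imwrite('pics/j4.png',np.hstack([cv2.resize(w,(400,300)),cv2.resize(a,(400,300))])[:,:,::-1])
E
```

```text
time: 5.9
position: [0.4722, 0.2669, 0.1444]
eef_rot: [0.621, 0.784, 0.001, 0.001]
contact_force: [0.2, 0.7, -0.3]
opening: 0.001
gripper_force: 0.0
t 5.9 stand xy [0.0261 0.1068] tip [0.0262 0.1068 0.0714] toolz [ 0.002  0.    -1.   ] tooly_deg 13.2 open 0.001 F [ 0.2  0.7 -0.3]
units [-0.42  1.78 -1.56]
```

View pics/j4.png

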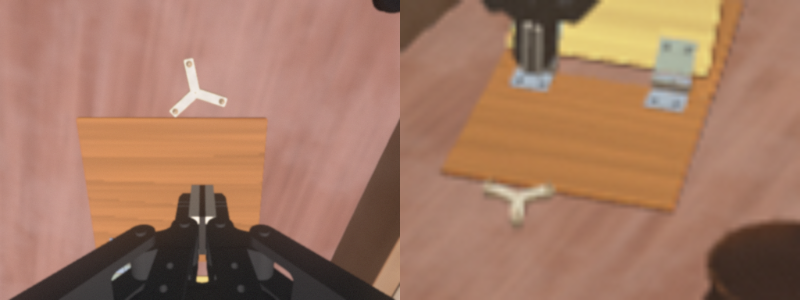

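The stilt lies just off the board's left edge (hub at (198,92) in the wrist view). I'll check that it is clear and flat.

```bash
cat > m2.py <<'E'
from h import *
import pickle
t,s,w=pickle.load(open('c1.pkl','rb'))
O=np.array([.471,.157]);yaw=.228
R=np.array([[np.cos(yaw),-np.sin(yaw)],[np.sin(yaw),np.cos(yaw)]])
f=lambda p:np.r_[R.T@(p[:2]-O),p[2]].round(4)
for n,a,b in [('hub',(197,92),(517,197)),('lead',(189,62),(517,222)),('farx-',(175,112),(552,187)),('x+',(224,102),(487,185))]:
    A=(a[0]*1.28,a[1]*1.28);B=(220+(b[0]-400)/4,180+b[1]/4)
    for bb in (B,):
        p,e=two(w,A,s,bb);print(n,f(p),round(e,4),'on z=.012',f(onz(w,*A,.012)))
print('edge',f(onz(w,77*1.28,117*1.28,.005)),f(onz(w,268*1.28,117*1.28,.005)))
E
python3 m2.py
```

```text
hub [0.0208 0.1677 0.006 ] 0.0027 on z=.012 [0.0222 0.1687 0.012 ]
lead [0.0146 0.1905 0.0027] 0.0026 on z=.012 [0.0163 0.1908 0.012 ]
farx- [0.002  0.1512 0.0065] 0.0041 on z=.012 [0.0045 0.153  0.012 ]
x+ [0.043  0.16   0.0062] 0.0019 on z=.012 [0.0435 0.161  0.012 ]
edge [-0.0775  0.1472  0.005 ] [0.081  0.1476 0.005 ]
```

The stilt is flat on the table (hub z about 6 mm) but only a few mm clear of the board. I'll nudge it outward about 15 mm with a lower fingertip.

```bash
python3 w.py .024 .128 .0068; python3 -m jog '-0.13 0.53 -0.5 0 0 0 1;0 0 -0.5 0 0 0 1;0 0 -0.45 0 0 0 1;0 0 -0.1 0 0 0 1;0 0 -0.05 0 0 0 1;0 0 0 0 0 0 1';  python3 w.py .024 .17 .0065
```

```text
t 6.05 stand xy [0.0258 0.1098] tip [0.0258 0.1098 0.0699] toolz [ 0.001  0.001 -1.   ] tooly_deg 13.3 open -0.0 F [0.6 0.8 0.5]
units [-0.15  0.43 -1.58]
time: 6.65
position: [0.4661, 0.2914, 0.0789]
eef_rot: [0.62, 0.785, 0.0, 0.0]
contact_force: [0.4, 0.4, 0.3]
opening: -0.001
gripper_force: 0.0
t 6.65 stand xy [0.0256 0.132 ] tip [0.0256 0.132  0.0059] toolz [ 0.  0. -1.] tooly_deg 13.4 open -0.001 F [0.4 0.4 0.3]
units [-0.25  0.92  0.02]
```

```bash
python3 -m jog '-0.03 0.12 0 0 0 0 1;-0.03 0.12 0 0 0 0 1;-0.03 0.12 0 0 0 0 1;-0.03 0.12 0 0 0 0 1;-0.03 0.12 0 0 0 0 1;-0.03 0.12 0 0 0 0 1;-0.03 0.12 0 0 0 0 1;-0.03 0.12 0 0 0 0 1;0 0 0 0 0 0 1;0.02 -0.1 0 0 0 0 1'
python3 -m jog '0 0 0.6 0 0 0 1;0 0 0.7 0 0 0 1;0.2 -0.9 0.6 0 0 0 1;0.2 -0.9 0.6 0 0 0 1;0 0 0.6 0 0 0 1;0 0 0 0 0 0 1'
python3 w.py 0 -.15 .1
python3 - <<'E'
from h import *
import pickle
t=capture('top');s=capture('scene');W=capture('wrist');pickle.dump((t,s,W),open('c1.pkl','wb'))
w=W['pixels'];a=s['pixels'][180:255,220:320]
cv2.imwrite('pics/j5.png',np.hstack([cv2.resize(w,(400,300)),cv2.resize(a,(400,300))])[:,:,::-1])
E
```

```text
time: 7.65
position: [0.457, 0.3255, 0.0782]
eef_rot: [0.62, 0.785, -0.0, -0.0]
contact_force: [-0.2, -0.9, 0.1]
opening: 0.0
gripper_force: 0.0
time: 8.25
position: [0.4745, 0.2525, 0.206]
eef_rot: [0.621, 0.784, 0.002, 0.001]
contact_force: [-0.4, 0.5, 0.3]
opening: 0.002
gripper_force: 0.0
t 8.25 stand xy [0.025  0.0922] tip [0.0253 0.0923 0.133 ] toolz [ 0.005  0.003 -1.   ] tooly_deg 13.2 open 0.002 F [-0.4  0.5  0.3]
units [ 0.75 -6.04 -0.82]
```

View pics/j5.png

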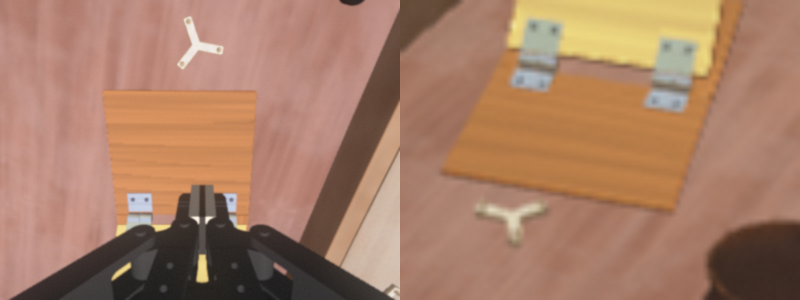

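The stilt now lies about 20 mm clear of the board (hub at (197,46), board edge at row 91). Next, over the leaf to its outer side.

```bash
python3 -m jog '0 0 0.8 0 0 0 1;0.09 -0.7 0.3 0 0 0 1;0.09 -0.7 0 0 0 0 1;0.09 -0.7 0 0 0 0 1;0.09 -0.7 0 0 0 0 1;0.09 -0.7 0 0 0 0 1;0.09 -0.7 0 0 0 0 1;0.09 -0.7 0 0 0 0 1;0.09 -0.7 0 0 0 0 1;0.09 -0.7 0 0 0 0 1;0 0 0 0 0 0 1'
python3 w.py 0 -.16 .08
```

```text
time: 9.5
position: [0.5055, -0.0008, 0.2447]
eef_rot: [0.621, 0.784, -0.001, -0.001]
contact_force: [-0.2, -0.3, -0.6]
opening: -0.0
gripper_force: 0.0
t 9.5 stand xy [-0.0021 -0.1615] tip [-0.0023 -0.1615  0.1717] toolz [-0.002 -0.001 -1.   ] tooly_deg 13.2 open -0.0 F [-0.2 -0.3 -0.6]
units [ 0.05  0.05 -2.29]
```

```bash
python3 -m jog '0.05 0.05 -0.7 0 0 0 1;0 0 -0.7 0 0 0 1;0 0 -0.7 0 0 0 1;-0.06 0.24 -0.07 0 0 0 1;-0.06 0.24 0 0 0 0 1;-0.06 0.24 0 0 0 0 1;0 0 0 0 0 0 1'
python3 w.py
python3 -m jog '-0.03 0.12 0 0 0 0 1;-0.03 0.12 0.02 0 0 0 1;-0.03 0.12 0.04 0 0 0 1;-0.03 0.12 0.04 0 0 0 1;-0.03 0.12 0.04 0 0 0 1'
python3 w.py
python3 -m jog '-0.03 0.12 0.04 0 0 0 1;-0.03 0.12 0.04 0 0 0 1;-0.03 0.12 0.04 0 0 0 1;-0.03 0.12 0.04 0 0 0 1'
python3 w.py
```

```text
time: 10.2
position: [0.5006, 0.0337, 0.161]
eef_rot: [0.619, 0.785, 0.001, 0.001]
contact_force: [0.0, 1.1, 0.8]
opening: 0.003
gripper_force: 0.0
t 10.2 stand xy [ 0.001  -0.1268] tip [ 0.0011 -0.1268  0.088 ] toolz [ 0.002  0.    -1.   ] tooly_deg 13.5 open 0.003 F [0.  1.1 0.8]
time: 10.7
position: [0.4958, 0.0545, 0.1675]
eef_rot: [0.621, 0.784, -0.0, 0.004]
contact_force: [2.4, -11.9, 8.2]
opening: -0.007
gripper_force: 6.2
t 10.7 stand xy [ 0.001  -0.1055] tip [ 0.0013 -0.1059  0.0945] toolz [ 0.005 -0.005 -1.   ] tooly_deg 13.2 open -0.007 F [  2.4 -11.9   8.2]
time: 11.1
position: [0.4903, 0.0748, 0.1728]
eef_rot: [0.621, 0.784, 0.0, 0.002]
contact_force: [1.4, -4.9, 4.4]
opening: 0.001
gripper_force: 3.1
t 11.1 stand xy [ 0.0002 -0.0845] tip [ 0.0003 -0.0846  0.0998] toolz [ 0.003 -0.002 -1.   ] tooly_deg 13.3 open 0.001 F [ 1.4 -4.9  4.4]
```

```bash
python3 -m jog '-0.03 0.12 0.04 0 0 0 1;-0.03 0.12 0.04 0 0 0 1;-0.03 0.12 0.04 0 0 0 1;-0.03 0.12 0.04 0 0 0 1;-0.03 0.12 0.04 0 0 0 1;-0.03 0.12 0.04 0 0 0 1'
python3 w.py
python3 -m jog '-0.03 0.12 0.04 0 0 0 1;-0.03 0.12 0.04 0 0 0 1;-0.03 0.12 0.04 0 0 0 1;-0.03 0.12 0.03 0 0 0 1;-0.03 0.12 0.03 0 0 0 1;-0.03 0.12 0.03 0 0 0 1'
python3 w.py
python3 - <<'E'
from h import *
a=capture('scene')['pixels'][100:250,200:400];t=capture('top')['pixels'][150:260,180:327]
cv2.imwrite('pics/j6.png',np.hstack([cv2.resize(a,(400,300)),cv2.resize(t,(400,300))])[:,:,::-1])
E
```

```text
time: 11.7
position: [0.4823, 0.1045, 0.1813]
eef_rot: [0.62, 0.784, 0.0, 0.0]
contact_force: [2.4, -3.4, 1.7]
opening: -0.001
gripper_force: 1.7
t 11.7 stand xy [-0.0008 -0.0537] tip [-0.0008 -0.0537  0.1083] toolz [ 0. -0. -1.] tooly_deg 13.3 open -0.001 F [ 2.4 -3.4  1.7]
time: 12.3
position: [0.4748, 0.1333, 0.1893]
eef_rot: [0.62, 0.784, -0.0, -0.0]
contact_force: [1.2, -2.3, -1.2]
opening: 0.003
gripper_force: 1.2
t 12.3 stand xy [-0.0016 -0.024 ] tip [-0.0017 -0.024   0.1163] toolz [-0.001 -0.    -1.   ] tooly_deg 13.3 open 0.003 F [ 1.2 -2.3 -1.2]
```

View pics/j6.png

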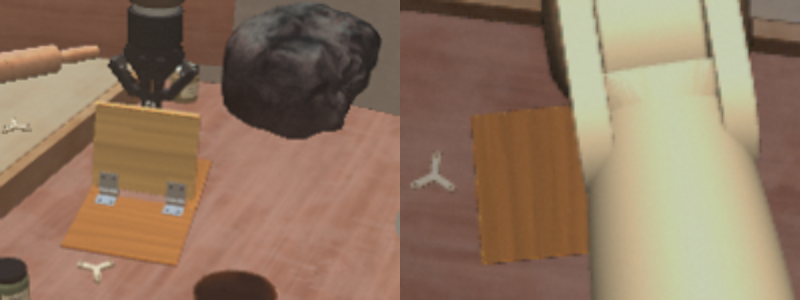

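The leaf is upright: its top edge is at about (148,110), with the fingers behind it. I'll push it over along the arc.

```bash
python3 -m jog '-0.028 0.124 -0.01 0 0 0 1;-0.028 0.124 -0.01 0 0 0 1;-0.028 0.124 -0.01 0 0 0 1;-0.028 0.124 -0.01 0 0 0 1;-0.028 0.124 -0.01 0 0 0 1;-0.028 0.124 -0.01 0 0 0 1'
python3 w.py
python3 -m jog '-0.025 0.107 -0.034 0 0 0 1;-0.025 0.107 -0.034 0 0 0 1;-0.025 0.107 -0.034 0 0 0 1;-0.025 0.107 -0.034 0 0 0 1;-0.025 0.107 -0.034 0 0 0 1;-0.025 0.107 -0.034 0 0 0 1'
python3 w.py .0 .0561 .0913
```

```text
time: 13.0
position: [0.4684, 0.1631, 0.1869]
eef_rot: [0.62, 0.784, -0.0, 0.0]
contact_force: [2.1, -2.5, -1.2]
opening: -0.003
gripper_force: 1.3
t 13.0 stand xy [-0.0012  0.0065] tip [-0.0012  0.0065  0.1139] toolz [-0. -0. -1.] tooly_deg 13.3 open -0.003 F [ 2.1 -2.5 -1.2]
time: 13.6
position: [0.4623, 0.1886, 0.1785]
eef_rot: [0.62, 0.784, -0.0, -0.0]
contact_force: [1.6, -2.4, 0.4]
opening: -0.001
gripper_force: 1.1
t 13.6 stand xy [-0.0014  0.0327] tip [-0.0014  0.0327  0.1055] toolz [-0. -0. -1.] tooly_deg 13.3 open -0.001 F [ 1.6 -2.4  0.4]
units [-0.1   0.58 -0.36]
```

```bash
python3 -m jog '-0.02 0.095 -0.06 0 0 0 1;-0.02 0.095 -0.06 0 0 0 1;-0.02 0.095 -0.06 0 0 0 1;-0.02 0.095 -0.06 0 0 0 1;-0.02 0.095 -0.06 0 0 0 1;-0.02 0.095 -0.06 0 0 0 1'
python3 w.py
python3 -m jog '-0.018 0.076 -0.084 0 0 0 1;-0.018 0.076 -0.084 0 0 0 1;-0.018 0.076 -0.084 0 0 0 1;-0.018 0.076 -0.084 0 0 0 1;-0.018 0.076 -0.084 0 0 0 1;-0.018 0.076 -0.084 0 0 0 1'
python3 w.py 0 .0878 .0469
```

```text
time: 14.2
position: [0.4575, 0.2113, 0.1641]
eef_rot: [0.62, 0.784, -0.0, 0.0]
contact_force: [-0.2, -2.4, 0.4]
opening: 0.002
gripper_force: 0.9
t 14.2 stand xy [-0.0009  0.056 ] tip [-0.0009  0.0559  0.0911] toolz [-0. -0. -1.] tooly_deg 13.3 open 0.002 F [-0.2 -2.4  0.4]
time: 14.8
position: [0.4533, 0.2295, 0.144]
eef_rot: [0.62, 0.784, -0.0, 0.0]
contact_force: [0.9, -1.5, 1.2]
opening: 0.002
gripper_force: 0.8
t 14.8 stand xy [-0.0008  0.0746] tip [-0.0008  0.0746  0.071 ] toolz [ 0. -0. -1.] tooly_deg 13.3 open 0.002 F [ 0.9 -1.5  1.2]
units [-0.05  0.33 -0.6 ]
```

```bash
python3 -m jog '-0.012 0.052 -0.1 0 0 0 1;-0.012 0.052 -0.1 0 0 0 1;-0.012 0.052 -0.1 0 0 0 1;-0.012 0.052 -0.1 0 0 0 1;-0.012 0.052 -0.1 0 0 0 1;-0.012 0.052 -0.1 0 0 0 1'
python3 w.py 0 .094 .02
```

```text
time: 15.4
position: [0.4504, 0.2418, 0.1199]
eef_rot: [0.62, 0.784, -0.0, 0.0]
contact_force: [0.7, -0.9, 0.9]
opening: 0.004
gripper_force: 0.7
t 15.4 stand xy [-0.0009  0.0873] tip [-0.0009  0.0873  0.0469] toolz [-0.    -0.001 -1.   ] tooly_deg 13.3 open 0.004 F [ 0.7 -0.9  0.9]
units [-0.02  0.17 -0.67]
```

```bash
python3 -m jog '-0.004 0.02 -0.08 0 0 0 1;-0.004 0.02 -0.08 0 0 0 1;-0.004 0.02 -0.08 0 0 0 1;-0.004 0.02 -0.08 0 0 0 1;-0.004 0.02 -0.08 0 0 0 1;-0.004 0.02 -0.08 0 0 0 1;0 0.02 -0.08 0 0 0 1'
python3 w.py
python3 -m jog '0 0 -0.04 0 0 0 1;0 0 -0.04 0 0 0 1;0 0 0 0 0 0 1'
python3 w.py
```

```text
time: 16.1
position: [0.4494, 0.2473, 0.0976]
eef_rot: [0.62, 0.784, -0.0, 0.0]
contact_force: [-0.3, -1.0, 0.5]
opening: -0.001
gripper_force: 0.6
t 16.1 stand xy [-0.0006  0.0929] tip [-0.0006  0.0929  0.0246] toolz [-0. -0. -1.] tooly_deg 13.3 open -0.001 F [-0.3 -1.   0.5]
time: 16.4
position: [0.4494, 0.2475, 0.0946]
eef_rot: [0.62, 0.784, -0.0, -0.0]
contact_force: [0.1, -0.1, 0.5]
opening: 0.001
gripper_force: 0.0
t 16.4 stand xy [-0.0006  0.093 ] tip [-0.0006  0.093   0.0216] toolz [-0. -0. -1.] tooly_deg 13.3 open 0.001 F [ 0.1 -0.1  0.5]
```

```bash
python3 -m jog '0 0 -0.04 0 0 0 1;0 0 -0.04 0 0 0 1;0 0 0 0 0 0 1'
python3 -m jog '0 0 -0.04 0 0 0 1;0 0 0 0 0 0 1'
python3 w.py
```

```text
time: 16.7
position: [0.4495, 0.2474, 0.0914]
eef_rot: [0.62, 0.784, 0.0, 0.0]
contact_force: [-0.6, 0.7, -0.2]
opening: -0.003
gripper_force: 0.0
time: 16.9
position: [0.4495, 0.2474, 0.0898]
eef_rot: [0.62, 0.784, -0.0, 0.0]
contact_force: [0.6, 0.2, 0.7]
opening: -0.0
gripper_force: 0.0
t 16.9 stand xy [-0.0005  0.093 ] tip [-0.0005  0.093   0.0168] toolz [-0. -0. -1.] tooly_deg 13.3 open -0.0 F [0.6 0.2 0.7]
```

```bash
python3 -m jog '0 0 -0.04 0 0 0 1;0 0 0 0 0 0 1'
python3 -m jog '0 0 -0.03 0 0 0 1;0 0 0 0 0 0 1'
python3 w.py
python3 - <<'E'
from h import *
a=capture('scene')['pixels'][160:250,220:340]
w=capture('wrist')['pixels']
cv2.imwrite('pics/j7.png',np.hstack([cv2.resize(a,(400,300)),cv2.resize(w,(400,300))])[:,:,::-1])
E
```

```text
time: 17.1
position: [0.4495, 0.2474, 0.0882]
eef_rot: [0.62, 0.784, -0.0, -0.0]
contact_force: [0.1, -0.8, -0.6]
opening: -0.002
gripper_force: 0.0
time: 17.3
position: [0.4495, 0.2474, 0.087]
eef_rot: [0.62, 0.784, -0.0, 0.0]
contact_force: [-0.0, -0.3, 0.4]
opening: 0.003
gripper_force: 0.0
t 17.3 stand xy [-0.0005  0.0929] tip [-0.0006  0.0929  0.014 ] toolz [-0. -0. -1.] tooly_deg 13.3 open 0.003 F [-0.  -0.3  0.4]
```

View pics/j7.png

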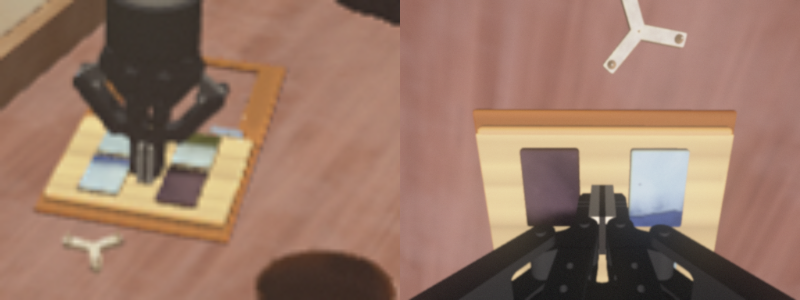

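The leaf is over and nearly flat, with the tiles facing up. The fingers are in the gap between the tiles, so I'll keep lowering until the press registers.

```bash
python3 -m jog '0 0 -0.03 0 0 0 1;0 0 0 0 0 0 1'
python3 -m jog '0 0 -0.03 0 0 0 1;0 0 0 0 0 0 1'
python3 w.py
```

```text
time: 17.6
position: [0.4495, 0.2474, 0.0866]
eef_rot: [0.62, 0.784, 0.0, 0.0]
contact_force: [-2.9, -1.2, 7.4]
opening: -0.002
gripper_force: 3.5
time: 17.8
position: [0.4495, 0.2474, 0.0865]
eef_rot: [0.62, 0.784, 0.0, 0.0]
contact_force: [-5.9, -3.9, 17.6]
opening: 0.003
gripper_force: 8.4
t 17.8 stand xy [-0.0005  0.0929] tip [-0.0004  0.0929  0.0135] toolz [ 0.001  0.    -1.   ] tooly_deg 13.3 open 0.003 F [-5.9 -3.9 17.6]
```

A firm stop at z 13.5 mm with 17 N, which matches a flat leaf with its face at 14 mm. I'll lift off and verify.

```bash
python3 -m jog '0 0 0.1 0 0 0 1;0 0 0.4 0 0 0 1;0 0 0.8 0 0 0 1;0 0 0.9 0 0 0 1;0.2 -0.9 0.9 0 0 0 1;0.2 -0.9 0.5 0 0 0 1;0.2 -0.9 0 0 0 0 1;0 0 0 0 0 0 1;0 0 0 0 0 0 1;0 0 0 0 0 0 1'
python3 w.py
python3 - <<'E'
from h import *
import pickle
s=capture('scene');w=capture('wrist');pickle.dump((s,w),open('c2.pkl','wb'))
a=s['pixels'][160:250,220:340]
cv2.imwrite('pics/j8.png',np.hstack([cv2.resize(a,(400,300)),cv2.resize(w['pixels'],(400,300))])[:,:,::-1])
E
```

```text
time: 18.8
position: [0.4731, 0.141, 0.2273]
eef_rot: [0.62, 0.785, -0.0, -0.0]
contact_force: [0.5, 0.4, -0.3]
opening: 0.001
gripper_force: 0.0
t 18.8 stand xy [-0.0016 -0.016 ] tip [-0.0017 -0.016   0.1543] toolz [-0.001  0.    -1.   ] tooly_deg 13.4 open 0.001 F [ 0.5  0.4 -0.3]
```

View pics/j8.png

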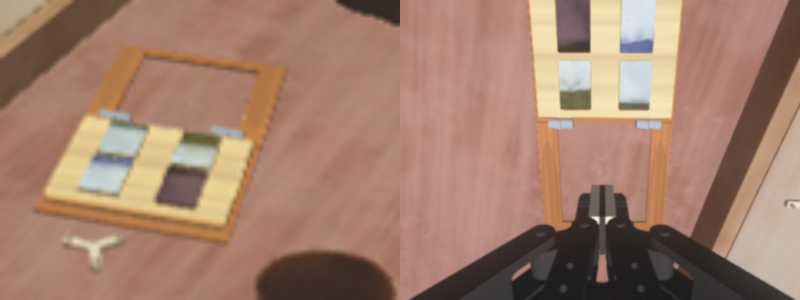

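The leaf lies flat on the left board with its four tiles up. The stilt is flat on the table at (93,245), clear of the stand, and the arm touches nothing. I'm handing the job in.

```bash
python3 -c "
from bench import close_job
print(close_job())"
```

```text
the job is handed in; nothing more can be done
None
```

I handed the job in at about 19 s: the stilt lies flat on the table about 20 mm clear of the stand, the leaf is turned and pressed flat on the left board with its tiles up, and the arm never went near the jars or bung; no verdict came back.

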